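# Reset the tripped breaker under a snap-fit terminal cover

### The arm

A 7-joint arm with a two-finger parallel gripper is mounted at the origin on a cart in front of the work surface, level with it; the furniture and walls round the work are solid. World frame = base frame: x ahead of the robot, y to its left, z up, the work surface at z = 0. Lengths are in m, angles in rad, forces in N, time in s.
With the tool pointing down it reaches from about 0.4 to 0.85 m from the base axis. Payload 4.5 kg.
Tool frame: the origin (TCP) lies midway between the tips of the shut fingers; the grasp point (between the pads) lies 19 mm behind it; z points along the fingers, y is the line along which they close (so a half turn about z gives the same grasp; the last joint's range is limited). The gripper opens to 88 mm and grips with 3 to 60 N. Pads are 18 mm wide; open, the fingers measure 123 mm over their backs; the gripper's body (75 mm by 187 mm) begins 45 mm behind the grasp point.
Start: joints at [1.206, 0.689, -0.195, 1.565, 0.157, 0.902, -0.215], TCP at [0.243, -0.576, 0.239] pointing down, gripper open.
Joint ranges: [-3.01, 3.01], [-0.46, 2.08], [-1.47, 1.51], [0.13, 2.56], [-1, 4.14], [0.04, 2.09], [-2.66, 2.66]. Speed limits (rad/s): [2.57, 2.57, 3.14, 3.14, 3.14, 3.14, 3.14].

### API

Orientations are given as a unit quaternion [x, y, z, w].
In Python, from plant import * gives the robot as it stands.
- The arm moves only by the tool send_rows, never from a script. Its argument "targets" is a list of rows, each a list of 2 entries, a list of its own where there are three numbers: the shift along the tool's x, y, z in units of 0.3 m (1.0 is 0.3 m), then the turn, a rotation vector about the tool's x, y, z in units of pi rad (1.0 is pi rad). A call has 1 to 12 rows; each row is the pose to reach, as a shift and turn from the pose commanded when the call began, along the tool's axes at that moment, turning the shorter way round; what a row does not reach only later rows make up. A row lasts 1/8 s, in which the tool goes at most 62.5 mm and 10.7 degrees, less where a joint would pass 70% of its speed; a pose out of reach is approached as far as the arm can. A call with a number of a shift or a turn outside -1 to 1 is refused whole. A call with a gripper value outside its range is refused whole. "fingers" is the opening, from 0 (shut) to 1 (fully open), set as the call begins (left out, the last holds). The fingers move at their own pace and stop on an object; "newtons" is the grip in N (left out, the last holds). Time passes only in rows, so rows that repeat a pose let the fingers close. It gives the time, the measured TCP pose, the force, the opening and the grip force at its end, in the units of the state.
- get_state(): the state, without advancing time (a new reading comes with each control period).
- snapshot(name): name is "scene" or "top"; returns a dict with "img" (480x640x3 uint8, blue, green, red), "fx", "fy", "cx", "cy" (pixels), "cam_to_world" (4x4, takes a point from camera to world coordinates). Camera axes: x right, y down, z forward; pixel columns grow to the right and rows downward; lengths in m; the calibration is good to about 2 mm. A picture is of the moment at which its call begins. There is no depth.
- finish_job(): hands the job in; it is judged then, once.
The state is a dict: "clock": time; "q": joint angles; "qd": joint speeds; "joint_torque": joint torques, N m; "tool_pos": TCP position; "eef_rot": TCP orientation; "contact_force": force on the tool from outside, world axes, zero at the start; "moment": the same for the moment, N m; "opening": opening from 0.0 (shut) to 1.0 (fully open); "finger_force": force on a finger pad.
Only numpy, scipy, OpenCV 4.12 (cv2) and the standard library are available. Lean on these libraries where they do the work, as an engineer would, in place of code of your own. Each camera call takes 0.05 s, during which the arm holds its last target. There are 200 camera calls.

### The job

The thermal breaker in the rig's starter box has tripped; its push-to-reset button is under the snap-fit terminal cover. With the fingertips, press the snap tab in until the cover springs loose, push the cover along its guides until it is completely off the steel base plate and stands flat on the bench, then press the white reset button fully in so that it stays in. Do not lift or tip the cover, and leave the small things lying around the box where they are.

Things in the scene. Friction and masses are not known exactly. Their poses are not given: they have to be found in the camera images.
- starter_base: Starter box, fixed: steel base plate 100 x 155 mm, 2.5 thick, with a dark grey rear housing (72 mm wide, y 40 to 114 mm, 43 high). Origin on the bench under the middle of the cover's seat; z up, +y to the rear housing and snap tab; the cover slides off to -y. Aluminium guide rails (outer x = +-46.5 mm, 10.5 high), lipped at y = 8 to 40, hold its foot flanges; rails and plate end at y = -41 mm.
- plate_end (a point): Middle of the base plate's front edge, on its top face (y = -41, z = 2.5 mm in the box's frame); axes as the box's.
- snap_tab (a joint): Angle of the black snap tab, rad: 0 at rest, 0.15 pressed to its stop; springs back when let go. A tongue rooted at the rear of the housing; its hook (y = 28 to 33 mm) stands up through the window in the cover's top, 4 mm above it, and blocks the cover. At about 0.1 rad the hook has freed the cover.
- tab_pad (a point): Centre of the top of the tab's ribbed pad, 34 mm (x) by 28 mm (y); at rest at y = 68, z = 52 mm in the box's frame, 9 mm above the housing and 4 mm above the seated cover's top. Press it straight down: it sinks about 4 mm until the cover is freed, 6 mm to the stop, against about 3 to 6 N. Axes as the box's at rest.
- cover: Loose light grey terminal cover, about 0.12 kg: a hood 72 x 76 mm (84 over its foot flanges), 45.5 high, open below and at its rear (+y). Origin at the centre of its underside; seated at x = y = 0, z = 2.5 mm in the box's frame, axes as the box's. When the tab is pressed, spring plungers shove it about 13 mm to -y past the hook; after 80 mm from its seat it is off the plate, 2.5 mm lower.
- cover_rear (a point): Middle of the lower rear edge of the cover (38 mm behind its origin along its +y).
- ridge_top (a point): Top middle of the finger ridge across the cover's top, 52 mm (x) by 5 mm (y), 10 high; 55.5 mm above the cover's underside and 15.5 mm from its origin to -y. Behind it (+y) are 36 mm of flat top (45.5 mm high) up to the window with the hook: fingertips can push the ridge towards -y from there. Axes as the cover's.
- reset_button (a joint): Travel of the breaker's reset button, m: 0 out (tripped), 0.0055 fully in (reset). Goes straight down against about 3 N of friction and stays where it is left.
- button_top (a point): Centre of the top of the white round reset button, 17 mm across, on a 23 mm steel bezel (31 mm high) on the black breaker block; x = 16, y = -9 in the box's frame, z = 37.5 mm out, 32 mm in. Hidden under the cover until that is off; then nothing within 30 mm of it is higher than the bezel.
- screwdriver_2: Bystander: screwdriver with orange handle, 185 mm long, 27 mm high, lying beside the box. Origin under its middle.
- union_brass: Bystander: brass hexagon pipe union, 48 x 24 mm, 21 mm high. Origin under its middle.
- tc_plug_1: Bystander: two-pin thermocouple plug, 42 x 24 mm, 11 mm high. Origin under its middle.
- marker_2: Bystander: marker pen, 131 mm long, 15 mm high, lying. Origin under its middle.
Not all that is in view belongs to the job. What is shaped like the starter_base but pink or yellow is not meant.

How it is judged:
By the outcome, as a careful person would: the job done as asked, in the order asked, and still so for the second after the job is handed in, with the robot touching nothing.
It also fails if it takes over 48 s, if anything falls off the work surface, if the arm or the gripper's body presses on something with over 40 N, if the wrist force passes 120 N, or if a joint passes its speed limit or range.

## Working session

There is one attempt and no reset: what is moved stays moved. The work goes in short steps, Python scripts to look and compute and a tool call to move; the robot and the scene stay as the last step left them, time stands still between calls to the robot, and variables do not carry over. Pictures are saved under pics/ and viewed, at most 10 in all, crops included, and the job is handed in when it is done.

Besides the shell and the picture viewer there is one more tool, called after "Call:" in YAML: its name, and indented under it one key for each argument. send_rows: Moves the arm, as the interface text tells. Its arguments: {"type":"object","properties":{"targets":{"type":"array"},"fingers":{"type":"number"},"newtons":{"type":"number"}},"required":["targets"]}

```bash
mkdir -p pics; python3 - <<'E'
from plant import *
import cv2,numpy as np,pickle
s=get_state();print({k:np.round(v,3) for k,v in s.items()})
for n in("scene","top"):
    d=snapshot(n);cv2.imwrite(f"pics/{n}0.png",d["img"]);pickle.dump(d,open(f"{n}0.pkl","wb"))
    print(n,d["fx"],d["cx"],d["cy"],np.round(d["cam_to_world"],3).tolist())
E
```

```text
{'clock': np.float64(0.0), 'q': array([ 1.206,  0.69 , -0.195,  1.566,  0.157,  0.903, -0.215]), 'qd': array([-0.001,  0.001,  0.   , -0.001, -0.   ,  0.001,  0.001]), 'joint_torque': array([-1.0000e-03, -5.2756e+01, -1.2670e+00, -1.5343e+01, -5.3000e-02,
        7.0000e-03,  0.0000e+00]), 'tool_pos': array([ 0.242, -0.575,  0.238]), 'eef_rot': array([ 0.98 ,  0.198, -0.   , -0.001]), 'contact_force': array([-0.386, -0.487,  0.183]), 'moment': array([0.007, 0.028, 0.022]), 'finger_force': np.float64(0.0), 'opening': np.float64(1.002)}
scene 550.4621466496648 314.48225390315946 239.58125262201358 [[-0.576, -0.509, 0.64, -0.194], [-0.818, 0.374, -0.438, 0.184], [-0.017, -0.775, -0.632, 0.835], [0.0, 0.0, 0.0, 1.0]]
top 616.8795443546474 328.0767286659064 249.31626720226132 [[-0.029, -0.994, 0.105, 0.37], [-1.0, 0.029, 0.003, -0.375], [-0.006, -0.105, -0.994, 1.824], [0.0, 0.0, 0.0, 1.0]]
```

View pics/scene0.png

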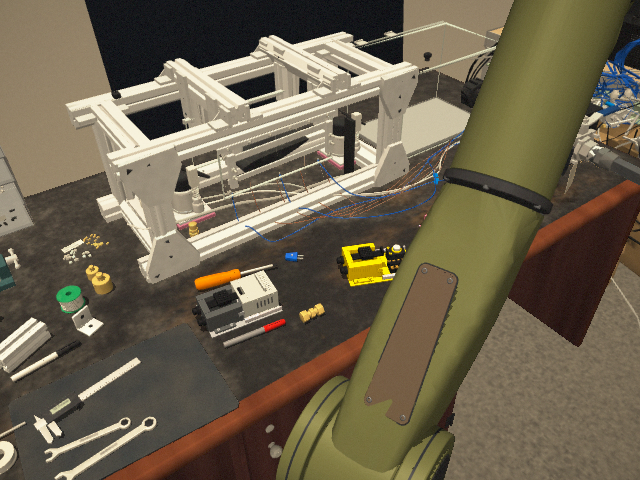

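View pics/top0.png

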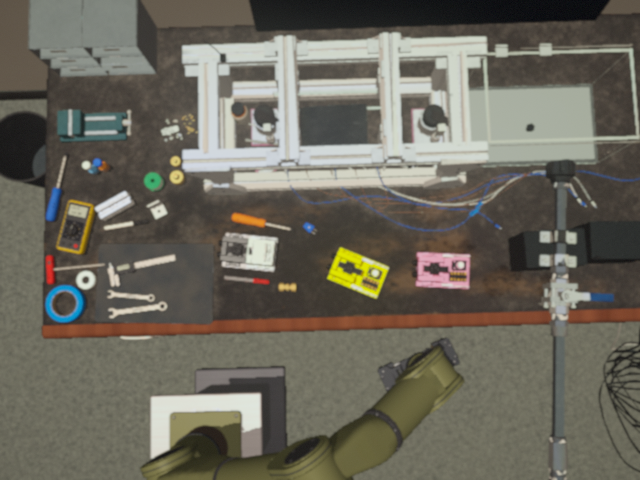

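View crops.

The candidates are the grey box at top (249,252), yellow at (358,272) and pink at (443,270). I choose grey and check it in a close crop of both views.

```bash
python3 - <<'E'
import cv2,numpy as np
a=cv2.imread("pics/top0.png")[205:300,205:325];b=cv2.imread("pics/scene0.png")[245:355,180:335]
a=cv2.resize(a,(600,475),interpolation=cv2.INTER_CUBIC);cv2.imwrite("pics/ca.png",a)
cv2.imwrite("pics/cb.png",cv2.resize(b,None,fx=5,fy=5,interpolation=cv2.INTER_CUBIC))
E
```

```text
(no output)
```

View pics/ca.png

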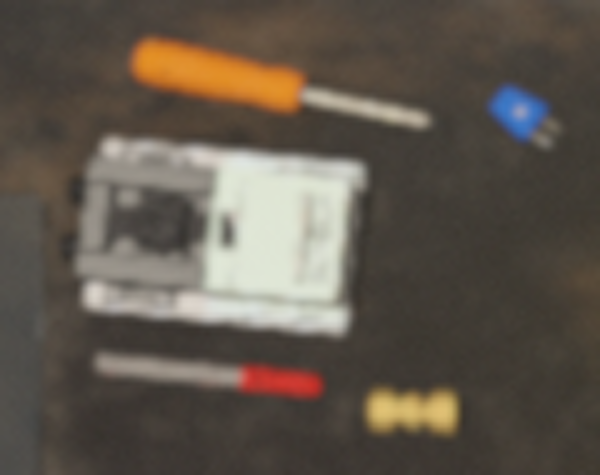

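View pics/cb.png

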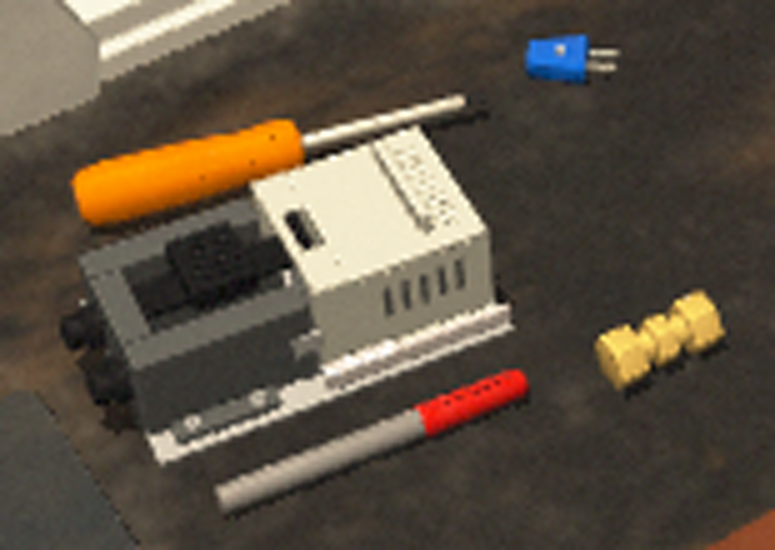

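The crops show the grey-white box with its black tab at left and its cover at right. It is clear of the screwdriver, plug, marker and union. Next I triangulate the corners of the cover's top.

```bash
cat > h.py <<'E'
import numpy as np,pickle,cv2
def ray(d,uv):
    M=np.array(d["cam_to_world"]);r=M[:3,:3]@np.array([(uv[0]-d["cx"])/d["fx"],(uv[1]-d["cy"])/d["fy"],1]);return M[:3,3],r/np.linalg.norm(r)
def onz(d,uv,z):
    c,r=ray(d,uv);return c+r*(z-c[2])/r[2]
def tri(d1,p1,d2,p2):
    A=0;b=0
    for d,p in((d1,p1),(d2,p2)):
        c,r=ray(d,p);P=np.eye(3)-np.outer(r,r);A=A+P;b=b+P@c
    return np.linalg.solve(A,b)
def proj(d,X):
    M=np.linalg.inv(d["cam_to_world"]);p=M[:3,:3]@X+M[:3,3];return np.array([d["cx"]+d["fx"]*p[0]/p[2],d["cy"]+d["fy"]*p[1]/p[2]])
E
python3 - <<'E'
from h import *
S,T=[pickle.load(open(n+"0.pkl","rb")) for n in("scene","top")]
sc=np.array([(252,183),(415,128),(490,232),(315,292)])/5+[180,245]
tc=np.array([(213,160),(352,178),(340,302),(205,288)])/5+[205,205]
# crop resampling: pixel = (u+.5)/5-.5
sc-=.4;tc-=.4
X=np.array([tri(S,a,T,b) for a,b in zip(sc,tc)])
print(np.round(X,4));
for nm,d,c in(("S",S,sc),("T",T,tc)):
    P=np.array([onz(d,p,.048) for p in c])[:,:2]
    ex=(P[1]+P[2]-P[0]-P[3])/2; ey=(P[0]+P[1]-P[2]-P[3])/2
    print(nm,P.round(4).tolist(),P.mean(0).round(4),"len",np.linalg.norm(ex).round(4),np.linalg.norm(ey).round(4),"yaw -y dir deg",np.degrees(np.arctan2(ex[1],ex[0])).round(2),np.degrees(np.arctan2(ey[1],ey[0])).round(2))
# dark pad, base plate ends
for n,(u,v) in dict(plateFR=(513,327),plateBR=(163,462)).items(): print(n,onz(S,(180+u/5-.4,245+v/5-.4),.0025).round(4))
for n,d,(u,v),z in(("padS",S,(208,255),.052),("padT",T,(165,218),.052),("plugT",T,(522,115),.006),("unionT",T,(412,411),.01),("unionS",S,(660,340),.01)):
    o=(180,245) if d is S else (205,205); print(n,onz(d,(o[0]+u/5-.4,o[1]+v/5-.4),z).round(4))
E
```

```text
[[ 0.5997 -0.1392  0.0462]
 [ 0.5893 -0.2162  0.0429]
 [ 0.517  -0.2082  0.043 ]
 [ 0.5266 -0.1312  0.0467]]
S [[0.5959, -0.1405], [0.585, -0.2129], [0.5129, -0.2052], [0.5253, -0.1308]] [ 0.5548 -0.1723] len 0.0743 0.0719 yaw -y dir deg -99.03 -6.99
T [[0.601, -0.137], [0.5881, -0.2175], [0.5162, -0.2092], [0.5266, -0.1313]] [ 0.558  -0.1737] len 0.08 0.0735 yaw -y dir deg -98.36 -5.49
plateFR [ 0.5007 -0.2056  0.0025]
plateBR [ 0.5206 -0.0543  0.0025]
padS [ 0.5652 -0.1045  0.052 ]
padT [ 0.5675 -0.1093  0.052 ]
plugT [ 0.628  -0.3157  0.006 ]
unionT [ 0.4539 -0.2467  0.01  ]
unionS [ 0.453  -0.2467  0.01  ]
```

```bash
cat >> h.py <<'E'
from scipy.spatial.transform import Rotation as Ro
O=np.array([.556,-.173,0]);YAW=np.radians(-7.8)
B=Ro.from_euler('z',YAW).as_matrix()
def box(*p): return O+B@np.array(p)/1e3
def tobox(w): return B.T@(np.array(w)-O)*1e3
Rt=np.column_stack([-B[:,1]*-1,B[:,0],[0,0,-1]])  # tool x = box +y, y = box x, z down
def go(s,P,R=None):
    R=Rt if R is None else R
    r=Ro.from_quat(s["eef_rot"]);M=r.as_matrix()
    print("shift",(M.T@(np.array(P)-s["tool_pos"])/.3).round(4),"turn",(Ro.from_matrix(M.T@R).as_rotvec()/np.pi).round(4))
E
python3 - <<'E'
from h import *
from plant import get_state
s=get_state();print(np.linalg.det(Rt))
Pt=np.array(box(0,68,150));go(s,Pt);go(s,(s["tool_pos"]+Pt)/2,Ro.from_euler('z',.52).as_matrix()@Ro.from_quat(s["eef_rot"]).as_matrix())
E
```

```text
0.9999999999999999
shift [ 1.5998 -1.0247  0.2948] turn [-5.000e-04 -2.000e-04 -3.297e-01]
shift [ 0.7999 -0.5124  0.1474] turn [-0.     -0.0003 -0.1655]
```

Call:
send_rows:
  targets:
    - [[0.8, -0.51, 0.15], [0, 0, -0.165]]
    - [[0.8, -0.51, 0.15], [0, 0, -0.165]]
    - [[0.8, -0.51, 0.15], [0, 0, -0.165]]
    - [[0.8, -0.51, 0.15], [0, 0, -0.165]]
    - [[0.8, -0.51, 0.15], [0, 0, -0.165]]
    - [[0.8, -0.51, 0.15], [0, 0, -0.165]]
    - [[0.8, -0.51, 0.15], [0, 0, -0.165]]
    - [[0.8, -0.51, 0.15], [0, 0, -0.165]]
  fingers: 0

```text
clock: 1.1
tool_pos: [0.4033, -0.3434, 0.1937]
eef_rot: [0.897, 0.441, -0.0, 0.0]
contact_force: [0.1, 0.0, 0.8]
opening: 0.119
finger_force: 0.0
```

```bash
python3 - <<'E'
from h import *
from plant import get_state
s=get_state();print(s["clock"],s["tool_pos"],s["opening"])
go(s,box(0,68,120))
E
```

```text
1.1 [ 0.40333252 -0.34343033  0.19371992] 0.11912092525064624
shift [ 0.9575 -0.0565  0.2447] turn [-1.000e-04  3.000e-04 -1.657e-01]
```

Call:
send_rows:
  targets:
    - [[0.958, -0.056, 0.1], [0, 0, -0.166]]
    - [[0.958, -0.056, 0.1], [0, 0, -0.166]]
    - [[0.958, -0.056, 0.1], [0, 0, -0.166]]
    - [[0.958, -0.056, 0.2], [0, 0, -0.166]]
    - [[0.958, -0.056, 0.245], [0, 0, -0.166]]
    - [[0.958, -0.056, 0.245], [0, 0, -0.166]]
    - [[0.958, -0.056, 0.245], [0, 0, -0.166]]
    - [[0.958, -0.056, 0.245], [0, 0, -0.166]]
    - [[0.958, -0.056, 0.245], [0, 0, -0.166]]

```text
clock: 2.22
tool_pos: [0.5657, -0.1052, 0.1209]
eef_rot: [0.753, 0.658, 0.0, 0.001]
contact_force: [-1.0, -0.4, 0.7]
opening: 0.006
finger_force: 0.0
```

```bash
python3 - <<'E'
from h import *
from plant import *
s=get_state();print(s["clock"],tobox(s["tool_pos"]).round(1),s["opening"],s["contact_force"].round(2))
go(s,box(0,68,54))
d=snapshot("scene");pickle.dump(d,open("scene1.pkl","wb"))
cv2.imwrite("pics/s1.png",cv2.resize(d["img"][200:360,160:350],None,fx=4,fy=4,interpolation=cv2.INTER_CUBIC)[:600])
E
```

```text
2.225 [  0.4  68.5 120.9] 0.006445544022998219 [-0.96 -0.39  0.73]
shift [-0.0016 -0.0016  0.223 ] turn [0.0003 0.0003 0.0005]
```

View pics/s1.png

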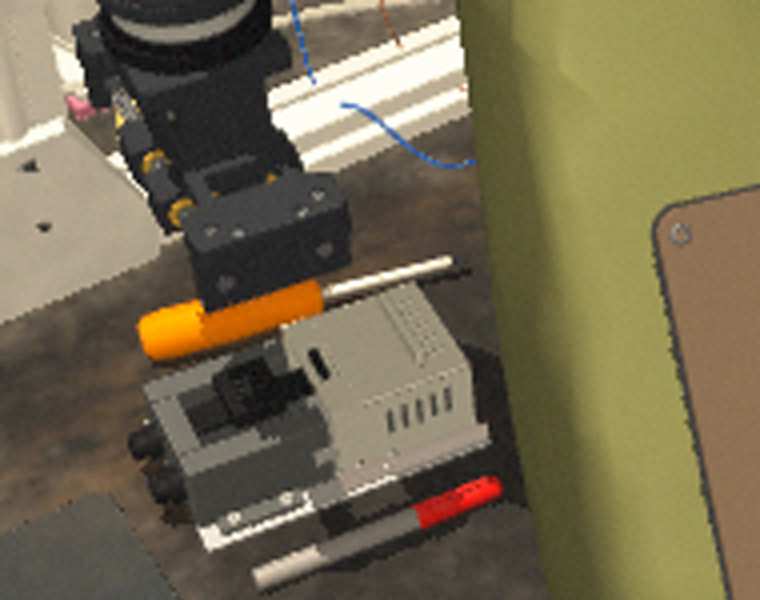

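The gripper's block hangs above the tab pad (crop pixel about (270,250), pad at (250,380)). I'll descend to just above it.

Call:
send_rows:
  targets:
    - [[-0.002, -0.002, 0.1], [0, 0, 0]]
    - [[-0.002, -0.002, 0.18], [0, 0, 0]]
    - [[-0.002, -0.002, 0.21], [0, 0, 0]]
    - [[-0.002, -0.002, 0.22], [0, 0, 0]]
    - [[-0.002, -0.002, 0.22], [0, 0, 0]]
    - [[-0.002, -0.002, 0.22], [0, 0, 0]]

```text
clock: 3.02
tool_pos: [0.5658, -0.104, 0.055]
eef_rot: [0.752, 0.659, 0.0, 0.001]
contact_force: [-1.3, 0.4, 0.9]
opening: 0.004
finger_force: 0.0
```

Call:
send_rows:
  targets:
    - [[0, 0, 0.0033], [0, 0, 0]]
    - [[0, 0, 0.0067], [0, 0, 0]]
    - [[0, 0, 0.01], [0, 0, 0]]
    - [[0, 0, 0.01], [0, 0, 0]]

```text
clock: 3.52
tool_pos: [0.5654, -0.1043, 0.0514]
eef_rot: [0.752, 0.659, -0.0, 0.0]
contact_force: [0.3, -0.2, 3.0]
opening: 0.004
finger_force: 1.4
```

Call:
send_rows:
  targets:
    - [[0, 0, 0.004], [0, 0, 0]]
    - [[0, 0, 0.008], [0, 0, 0]]
    - [[0, 0, 0.012], [0, 0, 0]]
    - [[0, 0, 0.015], [0, 0, 0]]
    - [[0, 0, 0.017], [0, 0, 0]]
    - [[0, 0, 0.017], [0, 0, 0]]
    - [[0, 0, 0.017], [0, 0, 0]]

```text
clock: 4.4
tool_pos: [0.5653, -0.1049, 0.0471]
eef_rot: [0.752, 0.659, -0.0, 0.001]
contact_force: [-2.3, -4.0, 12.6]
opening: 0.009
finger_force: 6.5
```

```bash
python3 - <<'E'
from h import *
from plant import *
s=get_state();print(s["clock"],tobox(s["tool_pos"]).round(1),s["contact_force"].round(2))
d=snapshot("scene");pickle.dump(d,open("scene2.pkl","wb"))
cv2.imwrite("pics/s2.png",cv2.resize(d["img"][250:360,180:330],None,fx=5,fy=5,interpolation=cv2.INTER_CUBIC))
E
```

```text
4.4 [ 0.  68.7 47.1] [-2.27 -3.97 12.61]
```

View pics/s2.png

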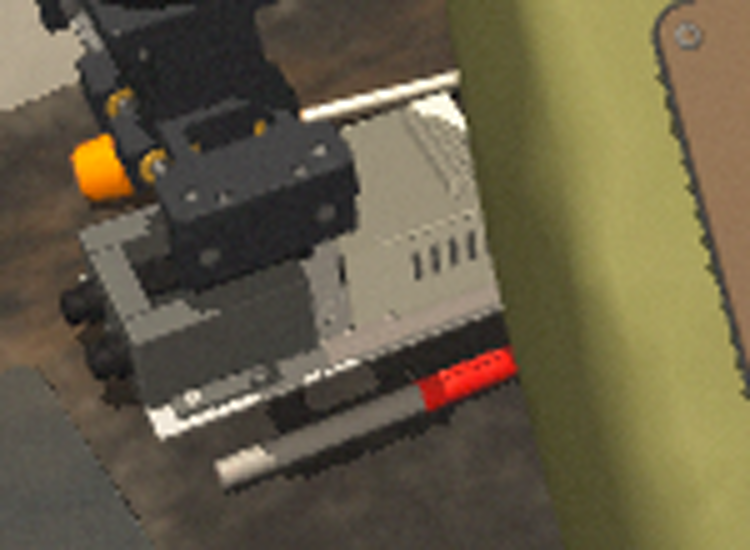

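Crop s2 shows the cover sprung to the right: the slots moved from x≈390 to 415, and a gap opened at (330,280). I rise and move behind the ridge.

```bash
python3 - <<'E'
from h import *
from plant import *
s=get_state()
d=pickle.load(open("scene2.pkl","rb"))
for x,y,z in((-26,-28.5,58),(26,-28.5,58),(-26,-26,48),(26,-26,48)): print(((proj(d,box(x,y,z))-[180,250]+.4)*5).round(0))
go(s,box(0,68,80));go(s,box(0,-13,75));go(s,box(0,-13,53))
E
```

```text
[455. 178.]
[405. 102.]
[451. 198.]
[402. 122.]
shift [-2.500e-03  1.000e-04 -1.095e-01] turn [0.0002 0.0005 0.0011]
shift [-0.2725 -0.0008 -0.0924] turn [0.0002 0.0005 0.0011]
shift [-0.2723 -0.0009 -0.0191] turn [0.0002 0.0005 0.0011]
```

Call:
send_rows:
  targets:
    - [[0, 0, -0.05], [0, 0, 0]]
    - [[0, 0, -0.1], [0, 0, 0]]
    - [[-0.05, 0, -0.11], [0, 0, 0]]
    - [[-0.15, 0, -0.11], [0, 0, 0]]
    - [[-0.25, 0, -0.1], [0, 0, 0]]
    - [[-0.272, 0, -0.08], [0, 0, 0]]
    - [[-0.272, 0, -0.06], [0, 0, 0]]
    - [[-0.272, 0, -0.06], [0, 0, 0]]
    - [[-0.272, 0, -0.06], [0, 0, 0]]
    - [[-0.272, 0, -0.06], [0, 0, 0]]

```text
clock: 5.7
tool_pos: [0.5548, -0.184, 0.0643]
eef_rot: [0.752, 0.659, 0.0, 0.0]
contact_force: [0.5, -0.5, -0.1]
opening: 0.011
finger_force: 0.0
```

```bash
python3 - <<'E'
from h import *
from plant import *
s=get_state();print(s["clock"],tobox(s["tool_pos"]).round(1),s["contact_force"].round(2))
go(s,box(0,-13,52));go(s,box(0,-100,51.5))
d=snapshot("scene");T=snapshot("top")
a=cv2.resize(d["img"][250:360,180:330],None,fx=4,fy=4,interpolation=cv2.INTER_CUBIC);b=cv2.resize(T["img"][215:300,210:320],None,fx=1.8,fy=5.18)
b=cv2.resize(T["img"][215:300,210:325],(198,147));c=np.zeros((590,600,3),np.uint8);c[:440]=a;c[440:587,:198]=b
cv2.imwrite("pics/s3.png",c)
E
```

```text
5.7 [  0.3 -11.   64.3] [ 0.54 -0.47 -0.05]
shift [-0.0065 -0.0012  0.0411] turn [ 0.0001 -0.0001  0.0017]
shift [-0.2965 -0.0027  0.0427] turn [ 0.0001 -0.0001  0.0017]
```

View pics/s3.png

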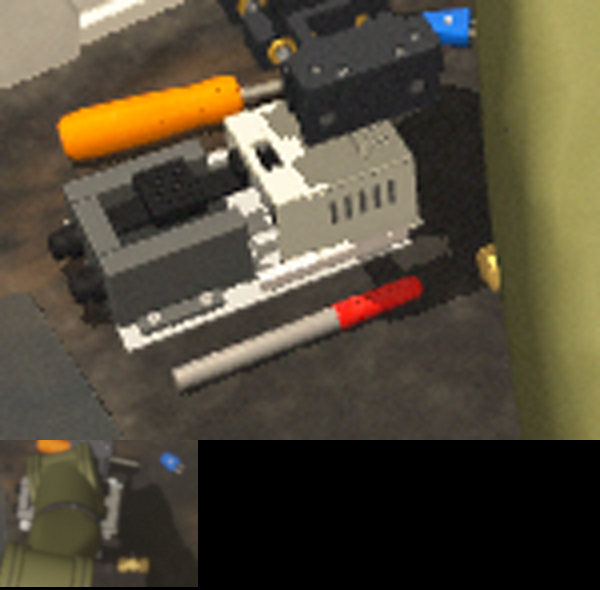

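Crop s3 shows the cover at (330,180), clear of the hook, with the fingers above its flat top behind the ridge at (370,140). I lower to z≈52 mm.

Call:
send_rows:
  targets:
    - [[0, -0.001, 0.02], [0, 0, 0]]
    - [[0, -0.001, 0.035], [0, 0, 0]]
    - [[0, -0.001, 0.041], [0, 0, 0]]
    - [[0, -0.001, 0.041], [0, 0, 0]]

```text
clock: 6.3
tool_pos: [0.5541, -0.1847, 0.0516]
eef_rot: [0.752, 0.659, -0.0, -0.0]
contact_force: [-1.2, 0.1, -0.0]
opening: 0.006
finger_force: 0.0
```

```bash
python3 - <<'E'
from h import *
from plant import *
s=get_state();print(s["clock"],tobox(s["tool_pos"]).round(1),s["contact_force"].round(2))
go(s,box(0,-55,51.5));go(s,box(0,-95,51.5))
E
```

```text
6.3 [ -0.3 -11.9  51.6] [-1.17  0.07 -0.  ]
shift [-0.1437  0.0005  0.0003] turn [-0.0001  0.      0.0013]
shift [-0.277  -0.      0.0003] turn [-0.0001  0.      0.0013]
```

Call:
send_rows:
  targets:
    - [[-0.012, 0, 0], [0, 0, 0]]
    - [[-0.024, 0, 0], [0, 0, 0]]
    - [[-0.036, 0, 0], [0, 0, 0]]
    - [[-0.048, 0, 0], [0, 0, 0]]
    - [[-0.06, 0, 0], [0, 0, 0]]
    - [[-0.072, 0, 0], [0, 0, 0]]
    - [[-0.084, 0, 0], [0, 0, 0]]
    - [[-0.096, 0, 0], [0, 0, 0]]
    - [[-0.108, 0, 0], [0, 0, 0]]
    - [[-0.12, 0, 0], [0, 0, 0]]
    - [[-0.132, 0, 0], [0, 0, 0]]
    - [[-0.144, 0, 0], [0, 0, 0]]

```text
clock: 7.8
tool_pos: [0.5485, -0.2278, 0.0518]
eef_rot: [0.752, 0.659, 0.0, 0.0]
contact_force: [0.4, 0.0, -0.3]
opening: 0.008
finger_force: 0.2
```

```bash
python3 - <<'E'
from h import *
from plant import *
s=get_state();print(s["clock"],tobox(s["tool_pos"]).round(1),s["contact_force"].round(2))
go(s,box(0,-78,51.5));go(s,box(0,-96,51))
E
```

```text
7.8 [ -0.  -55.3  51.8] [ 0.44  0.03 -0.34]
shift [-0.0755 -0.0002  0.0011] turn [0.     0.     0.0013]
shift [-0.1355 -0.0004  0.0028] turn [0.     0.     0.0013]
```

Call:
send_rows:
  targets:
    - [[-0.01, 0, 0], [0, 0, 0]]
    - [[-0.02, 0, 0], [0, 0, 0]]
    - [[-0.03, 0, 0], [0, 0, 0]]
    - [[-0.04, 0, 0], [0, 0, 0]]
    - [[-0.05, 0, 0], [0, 0, 0]]
    - [[-0.06, 0, 0], [0, 0, 0]]
    - [[-0.07, 0, 0.001], [0, 0, 0]]
    - [[-0.08, 0, 0.002], [0, 0, 0]]
    - [[-0.09, 0, 0.002], [0, 0, 0]]
    - [[-0.1, 0, 0.002], [0, 0, 0]]
    - [[-0.11, 0, 0.002], [0, 0, 0]]
    - [[-0.12, 0, 0.002], [0, 0, 0]]

```text
clock: 9.3
tool_pos: [0.5437, -0.2635, 0.0512]
eef_rot: [0.752, 0.659, -0.0, 0.0]
contact_force: [-0.1, 0.8, 0.1]
opening: 0.003
finger_force: 0.2
```

```bash
python3 - <<'E'
from h import *
from plant import *
s=get_state();print(s["clock"],tobox(s["tool_pos"]).round(1),s["contact_force"].round(2))
go(s,box(0,-92,51.5))
d=snapshot("scene")
cv2.imwrite("pics/s4.png",cv2.resize(d["img"][240:360,180:330],None,fx=5,fy=5,interpolation=cv2.INTER_CUBIC))
for n,(x,y) in dict(rear_l=(-36,-85+38),rear_r=(36,-85+38)).items(): print(n,((proj(d,box(x,y,45.5))-[180,240]+.4)*5).round(0))
E
```

```text
9.3 [  0.1 -91.3  51.2] [-0.14  0.8   0.13]
shift [-0.0022 -0.0002 -0.001 ] turn [-0.      0.      0.0013]
rear_l [509. 250.]
rear_r [438. 146.]
```

View pics/s4.png

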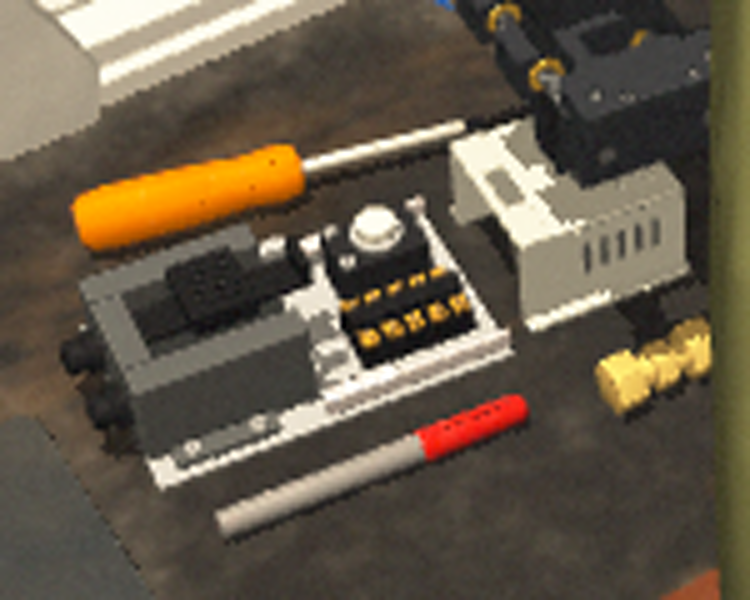

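Crop s4 shows the cover off the plate with its rear top corners at (450,145) and (520,250), standing flat. The button is exposed at (378,225), and the other parts are where they were. I measure the button and plan.

```bash
python3 - <<'E'
from h import *
from plant import *
s=get_state();d=snapshot("scene")
print("button box",tobox(onz(d,(180+378/5-.4,240+220/5-.4),.0375)).round(1))
go(s,box(16,-9,100));go(s,box(16,-9,46))
E
```

```text
button box [14.1 -9.3 37.5]
shift [ 0.2764  0.0541 -0.1628] turn [0.     0.0002 0.0011]
shift [0.2765 0.0541 0.0172] turn [0.     0.0002 0.0011]
```

Call:
send_rows:
  targets:
    - [[0.015, 0, 0], [0, 0, 0]]
    - [[0.02, 0, -0.04], [0, 0, 0]]
    - [[0.02, 0, -0.12], [0, 0, 0]]
    - [[0.08, 0.02, -0.16], [0, 0, 0]]
    - [[0.18, 0.05, -0.16], [0, 0, 0]]
    - [[0.26, 0.052, -0.15], [0, 0, 0]]
    - [[0.276, 0.052, -0.1], [0, 0, 0]]
    - [[0.276, 0.052, -0.04], [0, 0, 0]]
    - [[0.276, 0.052, 0.01], [0, 0, 0]]
    - [[0.276, 0.052, 0.017], [0, 0, 0]]
    - [[0.276, 0.052, 0.017], [0, 0, 0]]
    - [[0.276, 0.052, 0.017], [0, 0, 0]]

```text
clock: 10.9
tool_pos: [0.5705, -0.1836, 0.0466]
eef_rot: [0.752, 0.659, 0.0, 0.0]
contact_force: [-0.4, 0.6, -0.6]
opening: 0.001
finger_force: 0.0
```

```bash
python3 - <<'E'
from h import *
from plant import *
s=get_state();print(s["clock"],tobox(s["tool_pos"]).round(1),s["contact_force"].round(2))
go(s,box(15.5,-9,40));go(s,box(15.5,-9,32))
E
```

```text
10.9 [15.8 -8.6 46.6] [-0.38  0.55 -0.64]
shift [-0.0014 -0.0009  0.0219] turn [0.0003 0.     0.0011]
shift [-0.0014 -0.001   0.0486] turn [0.0003 0.     0.0011]
```

Call:
send_rows:
  targets:
    - [[0, 0, 0.015], [0, 0, 0]]
    - [[0, 0, 0.025], [0, 0, 0]]
    - [[0, 0, 0.03], [0, 0, 0]]
    - [[0, 0, 0.035], [0, 0, 0]]
    - [[0, 0, 0.04], [0, 0, 0]]
    - [[0, 0, 0.045], [0, 0, 0]]
    - [[0, 0, 0.05], [0, 0, 0]]
    - [[0, 0, 0.05], [0, 0, 0]]
    - [[0, 0, 0.05], [0, 0, 0]]

```text
clock: 12.02
tool_pos: [0.57, -0.1833, 0.0324]
eef_rot: [0.752, 0.659, -0.0, 0.0]
contact_force: [-3.7, 0.6, 13.4]
opening: 0.007
finger_force: 6.7
```

Call:
send_rows:
  targets:
    - [[0, 0, 0.002], [0, 0, 0]]
    - [[0, 0, 0.004], [0, 0, 0]]
    - [[0, 0, 0.004], [0, 0, 0]]

```text
clock: 12.4
tool_pos: [0.57, -0.1833, 0.0323]
eef_rot: [0.752, 0.659, -0.0, 0.001]
contact_force: [-6.3, 2.1, 22.2]
opening: 0.006
finger_force: 11.1
```

Position unchanged and force up to 22 N, so the button is at its stop. I retreat straight up.

Call:
send_rows:
  targets:
    - [[0, 0, -0.02], [0, 0, 0]]
    - [[0, 0, -0.1], [0, 0, 0]]
    - [[0, 0, -0.25], [0, 0, 0]]
    - [[0, 0, -0.4], [0, 0, 0]]
    - [[0.2, 0, -0.5], [0, 0, 0]]
    - [[0.35, 0, -0.5], [0, 0, 0]]
    - [[0.35, 0, -0.5], [0, 0, 0]]
    - [[0.35, 0, -0.5], [0, 0, 0]]
    - [[0.35, 0, -0.5], [0, 0, 0]]

```text
clock: 13.52
tool_pos: [0.5835, -0.0813, 0.1793]
eef_rot: [0.753, 0.658, -0.001, 0.0]
contact_force: [0.2, -0.6, -0.3]
opening: 0.008
finger_force: 0.0
```

```bash
python3 - <<'E'
from h import *
from plant import *
s=get_state();print(s["clock"],s["tool_pos"].round(3),s["contact_force"].round(2))
d=snapshot("scene")
cv2.imwrite("pics/s5.png",cv2.resize(d["img"][240:360,180:330],None,fx=5,fy=5,interpolation=cv2.INTER_CUBIC))
E
```

```text
13.525 [ 0.584 -0.081  0.179] [ 0.24 -0.63 -0.29]
```

View pics/s5.png

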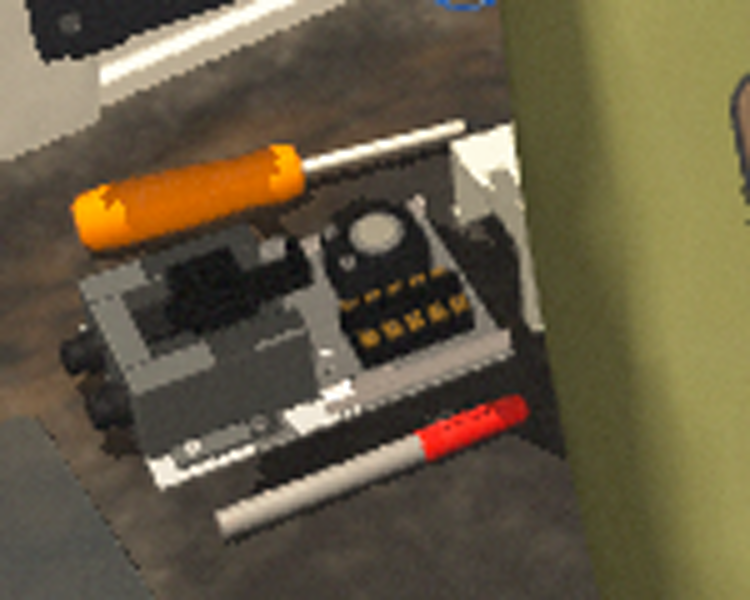

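Crop s5 shows the button at (375,230), flush in its bezel. The cover's rear edge is still clear of the plate, at about (455,150) to (535,325). The screwdriver and marker haven't moved. I hand the job in.

```bash
python3 -c "
from plant import *
print(finish_job())"
```

```text
the job is handed in; nothing more can be done
None
```

I pressed the snap tab to release the cover, slid the cover about 9 mm clear of the plate onto the bench, pressed the reset button to its stop, where it stayed in, and handed the job in at 13.5 s; the verdict was not shown.

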